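Prop open the sanding box grate with its lifting lever

TASK

The heavy steel grate on the downdraft sanding box must stand propped open so that the chips inside can be cleared. Push the turn catch fully aside with a fingertip, then press the long end of the lifting lever smoothly down until the spring prop drops in under the raised grate, and let go so that the grate rests on the prop. Lift the grate with the lever only, never with the fingers, and leave the loose things on the bench where they are.

Things in the scene. Friction and masses are not known exactly. Their poses are not given: they have to be found in the camera images.
- sanding_box: Fixed plywood box under a dark slotted steel grate, 300 wide, 100 mm high. Origin: bench top, under the middle of its front face; x runs 300 mm into the box, y along the front, z up. A base board (18 mm thick) runs 170 mm out in front (-x) with the lever's bracket: two steel cheeks at x -160 to -100, y within 24, tops 142 mm high. Place and heading vary.
- turn_catch (a joint): Steel wing 12 wide, 6 thick, reaching 50 mm from an upright pivot on the box's front rail; its top 120 mm above the bench. 0 rad: it points along the box's +x, over the grate's edge, and holds it down. Positive turns to the box's +y, negative to -y; stops at +-1.75; beyond 1.35 either way it is clear of the grate. Starts within 0.3 of 0. About 1.3 N at the pin; stays where left.
- catch_pin (a point): Top of the upright pin by which the catch is pushed: 10 mm diameter, 24 mm high above the wing, top 144 mm above the bench, 40 mm from the pivot along the wing. The grate's top around it is 112 mm above the bench.
- catch_pivot (a point): The turn catch's pivot at (12, -85, 120) mm in the box's frame (height of the wing's top).
- lift_lever (a joint): Steel lever on a level pin at (-130, 0, 128) mm in the box's frame. 0 rad: at rest, long end up; grows as the long end goes down; stop at 0.765. Its short end (120 mm, a roller) lies under the lug of the grate and lifts it, about 0.37 rad of grate per rad. Takes about 4 to 10 N down on the press plate; once the prop has caught, the lever rests at about 0.56 by its own weight.
- press_plate (a point): Middle of the top of the black rubber press plate at the lever's long end: 80 mm along the lever, 56 wide, 14 thick, 230 mm from the pivot. At rest about 229 mm above the bench, sloping 24 degrees down towards the pivot; it moves on an arc about the pivot to about 59 mm above the bench at the stop, sloping 20 degrees the other way. It faces up, on the box's -x side.
- grate (a joint): Dark slotted steel grate 284 x 260 x 12 mm, about 4 kg, hinged along the box's back edge (x 290, 106 mm above the bench). 0 rad: shut; grows as the front edge rises. The prop catches when it is lifted past about 0.22 rad (lever about 0.58); it then rests on the prop at about 0.21. The lever at its stop holds it at about 0.28. It cannot open under the turn catch.
- grate_lug (a point): Top of the 40 mm wide, 12 mm thick lug in the middle of the grate's front edge, near its tip (112 mm above the bench when shut).
- prop (a joint): Spring prop, a steel bar 24 wide, 8 thick, 50 mm long, hinged at (20, 85, 108) mm in the box's frame, leaning in over the grate. 0 rad: leaning in (its rest). The rising grate pushes it outwards (about 0.3 rad) until its edge passes the top; then the prop springs back to 0 under the grate and holds it. It works by itself.
- sanding_block: Loose cork sanding block, 115 by 62 by 38 mm. Origin: centre of its underside.
- ply_offcut: Loose plywood offcut, about 110 by 100 mm, 8 mm thick. Origin: underside.
- batten: Loose piece of light wooden batten, 110 by 30 by 20 mm, lying on the base board. Origin: centre of its underside.
- screwdriver: Loose screwdriver lying on the bench.
- dust_brush: Loose bench brush lying on the bench.
- glue_bottle: Loose white glue bottle, 64 mm diameter, 190 mm high. Origin: centre of its underside.
- cam_toy: Loose wooden cam toy with a small crank, 70 by 100 by 97 mm. Origin: centre of its underside.

How it is judged:
On the way, in this order (a step that is already met when the one before it is completed fails the run):
1. the turn catch is turned aside, clear of the grate ((value of joint turn_catch above 1.3 rad or value of joint turn_catch below -1.3 rad)), for 0.1 s.
2. the lever has raised the grate (value of joint grate above 0.18 rad and value of joint lift_lever above 0.45 rad), for 0.05 s.
At the end, for the whole second after the job is handed in: The grate rests open on the spring prop (0.17 to 0.235 rad, prop back within 0.1 rad of its rest), still, with the turn catch more than 1.3 rad aside (value of joint grate between 0.17 and 0.235 rad and value of joint prop below 0.1 rad and (value of joint turn_catch above 1.3 rad or value of joint turn_catch below -1.3 rad) and velocity of joint grate between -0.02 and 0.02 rad/s); the robot touches nothing.
It fails at once if the grate is lifted or held up by the robot itself instead of by the lever (contact force between the arm and grate above 2 N and value of joint grate above 0.03 rad).
It fails at once if the grate is thrown up off the lever (value of joint grate above 0.4 rad).
It fails at once if a loose thing on the bench is moved by more than 30 mm (distance of any of sanding_block, ply_offcut, batten, screwdriver, dust_brush, glue_bottle, cam_toy from where it was at the start of the episode above 0.03 m).
It also fails if it takes over 59 s, if anything falls off the work surface, if the arm or the gripper's body presses on something with over 40 N, if the wrist force passes 120 N, or if a joint passes its speed limit or range.

ROBOT

A 6-joint arm with a two-finger parallel gripper is mounted at the origin on the work surface. World frame = base frame: x ahead of the robot, y to its left, z up, the work surface at z = 0. Lengths are in m, angles in rad, forces in N, time in s.
With the tool pointing down it reaches from about 0.375 to 0.9 m from the base axis. Payload 3.1 kg.
Tool frame: the origin (TCP) lies midway between the tips of the shut fingers; the grasp point (between the pads) lies 19 mm behind it; z points along the fingers, y is the direction in which the jaws open and shut (so a half turn about z gives the same grasp; the last joint's range is limited). The gripper opens to 85 mm and grips with 20 to 120 N. Pads are 22 mm wide; open, the fingers measure 114 mm over their backs; the gripper's body (76 mm by 85 mm) begins 54 mm behind the grasp point. The pads swing forward as they close: fully open they stand 13 mm farther back than shut.
Start: joints at [1.063, 0.527, 1.433, -0, 1.181, -0.178], TCP at [0.202, 0.592, 0.231] pointing down, gripper open.
Joint ranges: [-3.08, 3.08], [-0.75, 2.2], [0.22, 2.44], [-1.43, 4.57], [0, 2.65], [-2.85, 2.85]. Speed limits (rad/s): [2.79, 2.79, 3.14, 3.14, 3.14, 3.14].

INTERFACE

Orientations are given as a unit quaternion [x, y, z, w].
In Python, from station import manip gives the robot as it stands. The module is installed in compiled form; this text tells all that it offers.
- The arm moves only by the tool drive_tool, never from a script. Its argument "deltas" is one flat list of numbers, 4 for each row, row after row: the shift along the tool's x, y, z in cm, then the turn about the tool's z in degrees. A call has 1 to 12 rows; each row is the pose to reach, as a shift and turn from the pose measured when the call began, along the tool's axes at that moment; what a row does not reach only later rows make up. A row lasts 1/10 s, in which the tool goes at most 50 mm and 8.59 degrees, less where a joint would pass 70% of its speed; a pose out of reach is approached as far as the arm can. A call with a gripper value outside its range is refused whole. "hand" is the finger opening in cm, from 0 to 8.54, set as the call begins (left out, the last holds). The fingers move at their own pace and stop on an object; "squeeze" is the grip in N (left out, the last holds). Time passes only in rows, so rows that repeat a pose let the fingers close. It gives the time, the measured TCP pose, the force and the opening at its end, in the units of the state.
- manip.sense(): the state, without advancing time (a new reading comes with each control period).
- manip.snapshot(name): name is "scene" or "top" or "wrist"; returns a dict with "frame" (420x560x3 uint8, red, green, blue), "depth" (420x560 float32, m along the optical axis (not along the pixel's ray), 0 where there is no reading), "fx", "fy", "cx", "cy" (pixels), "R" (3x3) and "t" (3): a world point X has camera coordinates R X + t. Camera axes: x right, y down, z forward; pixel columns grow to the right and rows downward; lengths in m; the calibration is good to about 2 mm. A picture is of the moment at which its call begins.
- manip.sign_off(): hands the job in, once; it reports no verdict.
The state is a dict: "t": time; "q": joint angles; "qd": joint speeds; "tau": joint torques, N m; "tcp_pos": TCP position; "tool_rot": TCP orientation; "force": force on the tool from outside, world axes, zero at the start; "ft_torque": the same for the moment, N m; "finger_gap": opening from 0.0 (shut) to 1.0 (fully open).
Only numpy, scipy, OpenCV 4.12 (cv2) and the standard library are available. Lean on these libraries where they do the work, as an engineer would, in place of code of your own. Each camera call takes 0.05 s, during which the arm holds its last target.

## Working session

There is one attempt and no reset: what is moved stays moved. The work goes in short steps, Python scripts to look and compute and a tool call to move; the robot and the scene stay as the last step left them, time stands still between calls to the robot, and variables do not carry over. Pictures are saved under pics/ and viewed, and the job is handed in when it is done.

Besides the shell and the picture viewer there is one more tool, called after ">>>" by a JSON object that holds its "method" and its "body". drive_tool: Moves the arm, as the interface text tells. Its arguments: {"type":"object","properties":{"deltas":{"type":"array"},"hand":{"type":"number"},"squeeze":{"type":"number"}},"required":["deltas"]}

```bash
mkdir -p pics
cat > h.py <<'E'
import numpy as np, cv2, pickle
from station import manip
def snap(n,tag):
    s=manip.snapshot(n); cv2.imwrite(f'pics/{tag}.png',cv2.cvtColor(s['frame'],cv2.COLOR_RGB2BGR)); pickle.dump(s,open(f'{tag}.pkl','wb')); return s
def cloud(s):
    d=s['depth']; v,u=np.mgrid[:d.shape[0],:d.shape[1]]
    c=np.stack([(u-s['cx'])/s['fx']*d,(v-s['cy'])/s['fy']*d,d],-1)
    P=(c-np.array(s['t']))@np.array(s['R']); P[d<=0]=np.nan; return P
E
python3 - <<'E'
from h import *
for n in('scene','top'): snap(n,n+'0')
print(manip.sense())
E
```

```text
{'t': 0.1, 'q': array([ 1.06348379e+00,  5.28386541e-01,  1.43374292e+00, -1.44257390e-05,
        1.18140808e+00, -1.78508025e-01]), 'qd': array([-0.00175593, -0.00100566, -0.0037553 ,  0.00021788, -0.00023583,
        0.00071263]), 'tau': array([-5.24402531e-04, -4.43304884e+01, -1.78585070e+01, -2.50762887e-04,
        3.88108136e-03, -1.26951156e-05]), 'tcp_pos': array([0.20148989, 0.59096584, 0.23043322]), 'tool_rot': array([ 1.63659892e-01,  9.86516343e-01, -9.18070931e-04, -3.20682217e-04]), 'force': array([-0.5110239 ,  0.13344113, -0.29038602]), 'ft_torque': array([ 0.02865618,  0.00568574, -0.01045678]), 'finger_gap': 1.0023423344128062}
```

View pics/scene0.png

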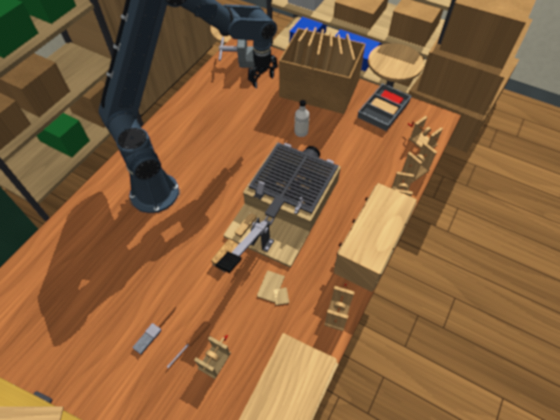

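View pics/top0.png

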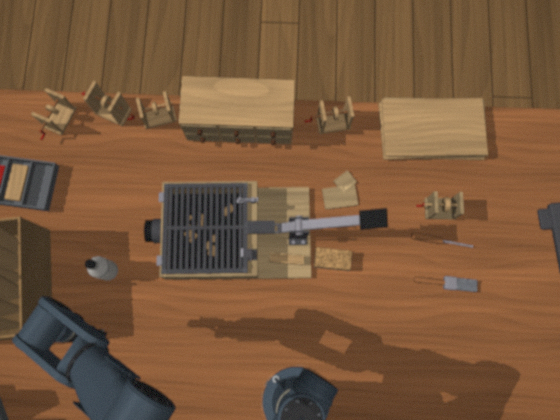

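Run:
```python
from h import *
s=pickle.load(open('top0.pkl','rb')); P=cloud(s)
f=cv2.cvtColor(s['frame'],cv2.COLOR_RGB2BGR)
cv2.imwrite('pics/c1.png',cv2.resize(f[160:300,140:400],None,fx=3,fy=3,interpolation=cv2.INTER_CUBIC))
print(s['fx'],s['R'],s['t'])
# base board & press plate
for (u,v) in [(373,219),(373,212),(361,219),(385,219),(239,200),(255,200),(247,200),(280,200),(247,254),(320,258),(345,190),(240,199),(242,200)]:
    print((u,v),P[v,u].round(4))
```

```text
544.3359614650676 [[ 3.90740931e-02 -9.99236259e-01  3.38949388e-04]
 [-9.77265026e-01 -3.82856681e-02 -2.08536034e-01]
 [ 2.08389743e-01  7.81711301e-03 -9.78014626e-01]] [0.06883979 0.58372256 1.68373049]
(373, 219) [ 0.5395 -0.2013  0.2241]
(373, 212) [ 0.5597 -0.2008  0.2266]
(361, 219) [ 0.5404 -0.1683  0.2134]
(385, 219) [ 0.5381 -0.2333  0.2375]
(239, 200) [0.6029 0.1959 0.13  ]
(255, 200) [0.6067 0.1468 0.1225]
(247, 200) [0.6041 0.1713 0.129 ]
(280, 200) [0.633  0.0686 0.0248]
(247, 254) [0.4356 0.1628 0.1334]
(320, 258) [ 0.4442 -0.0656  0.0407]
(345, 190) [ 0.6785 -0.1463  0.0129]
(240, 199) [0.6018 0.1917 0.1487]
(242, 200) [0.6053 0.1872 0.1217]
```

View pics/c1.png

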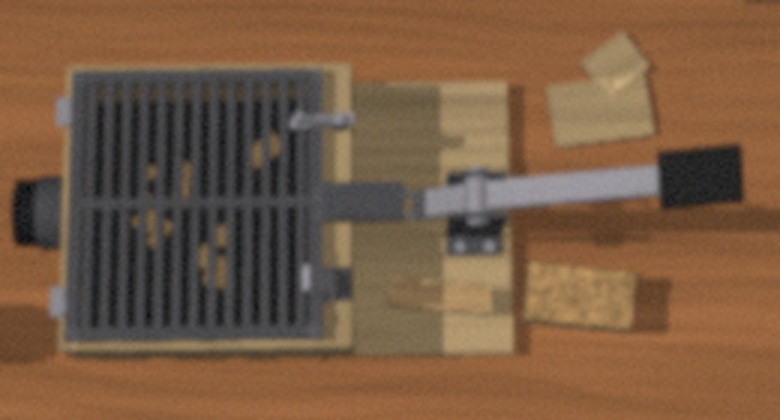

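```bash
cat > boxfit.py <<'E'
from h import *
s=pickle.load(open('top0.pkl','rb')); P=cloud(s)
v,u=np.mgrid[:420,:560]
# base board: height about .018
m=(abs(P[...,2]-.018)<.005)&(u>240)&(u<320)&(v>180)&(v<285)
b=P[m][:,:2].astype(np.float32); 
# box+grate top
g=P[(P[...,2]>.09)&(P[...,2]<.118)&(u>158)&(u<262)&(v>178)&(v<285)][:,:2].astype(np.float32)
for n,a in(('board',b),('grate/box',g)):
    r=cv2.minAreaRect(a); print(n,len(a),r); print(cv2.boxPoints(r).round(4))
# press plate points
m=(u>358)&(u<390)&(v>205)&(v<232)&(P[...,2]>.19)
p=P[m]; print('plate',len(p),p.mean(0)); print(cv2.minAreaRect(p[:,:2].astype(np.float32)))
# pin: highest around
m=(u>225)&(u<262)&(v>185)&(v<215)&(P[...,2]>.124)
for q,a,c in zip(P[m],u[m],v[m]): print(a,c,q.round(4))
E
python3 boxfit.py
```

```text
board 2745 ((0.5305435657501221, 0.07530907541513443), (0.32779279351234436, 0.24745172262191772), 6.360347270965576)
[[ 0.3539  0.1801]
 [ 0.3814 -0.0658]
 [ 0.7071 -0.0295]
 [ 0.6797  0.2164]]
grate/box 6306 ((0.5198386311531067, 0.2861858308315277), (0.3023914396762848, 0.3231855630874634), 2.66858172416687)
[[0.3613 0.4406]
 [0.3763 0.1177]
 [0.6784 0.1318]
 [0.6633 0.4546]]
plate 562 [ 0.54208456 -0.20090073  0.22613643]
((0.5434477925300598, -0.2021675705909729), (0.05740763992071152, 0.07975929975509644), 2.841346502304077)
238 197 [0.6072 0.1979 0.1515]
239 197 [0.6094 0.1955 0.1428]
240 197 [0.6092 0.1923 0.1443]
252 197 [0.6154 0.1565 0.1246]
253 197 [0.6131 0.1529 0.1344]
254 197 [0.6146 0.1501 0.1288]
237 198 [0.6096 0.2026 0.1278]
238 198 [0.6056 0.1983 0.1449]
239 198 [0.6053 0.195  0.1469]
240 198 [0.6073 0.1926 0.1387]
242 198 [0.6107 0.1873 0.1257]
247 198 [0.6114 0.1718 0.1254]
253 198 [0.611  0.153  0.1301]
254 198 [0.6119 0.15   0.1268]
256 198 [0.6125 0.1439 0.1253]
257 198 [0.6127 0.1408 0.1249]
238 199 [0.6036 0.1984 0.1401]
239 199 [0.6023 0.1949 0.1462]
240 199 [0.6018 0.1917 0.1487]
241 199 [0.6051 0.1896 0.1351]
247 199 [0.6083 0.1717 0.1248]
252 199 [0.6086 0.1561 0.1263]
253 199 [0.609  0.153  0.1251]
239 200 [0.6029 0.1959 0.13  ]
240 200 [0.6008 0.1922 0.1395]
241 200 [0.6034 0.1898 0.1292]
247 200 [0.6041 0.1713 0.129 ]
251 200 [0.6054 0.159  0.126 ]
252 200 [0.6059 0.156  0.1244]
253 200 [0.6057 0.1529 0.1257]
254 200 [0.6053 0.1497 0.1275]
238 201 [0.601  0.1993 0.1242]
240 201 [0.6011 0.193  0.125 ]
245 201 [0.6015 0.1775 0.1258]
```

```bash
cat >> h.py <<'E'
from scipy.spatial.transform import Rotation as Ro
O=np.array([.5265,.1365]); yaw=np.deg2rad(2.75)
ex=np.array([-np.sin(yaw),np.cos(yaw)]); ey=np.array([-np.cos(yaw),-np.sin(yaw)])
def b2w(x,y,z): return np.r_[O+ex*x/1000+ey*y/1000,z/1000]
def w2b(p): d=np.asarray(p)[:2]-O; return np.r_[d@ex,d@ey,p[2]]*1000
def delta(targets):
    s=manip.sense(); R=Ro.from_quat(s['tool_rot'])
    for t in targets: print(np.round(np.array(t)*1000), 'cm', (R.inv().apply(np.array(t)-s['tcp_pos'])*100).round(2))
    y=R.apply([0,1,0]); print('tooly deg',np.rad2deg(np.arctan2(y[1],y[0])),'boxx deg',90+np.rad2deg(yaw),'tcp box',w2b(s['tcp_pos']))
E
python3 - <<'E'
from h import *
print(w2b([.606,.193,.144]),w2b([.5425,-.2015,.226]),b2w(12,-85,120))
delta([b2w(54,-57,230)])
P=cloud(pickle.load(open('top0.pkl','rb'))); print(P[262,92],P[268,105])
E
```

```text
[ 52.62067262 -82.11921099 144.        ] [-3.38378405e+02  2.35033256e-01  2.26000000e+02] [0.61082638 0.15256432 0.12      ]
[581. 193. 230.] cm [-48.75 -25.4    0.08]
tooly deg 71.16122181546622 boxx deg 92.75 tcp box [469.53585247 302.83140036 230.43321949]
[0.38650586 0.60780116 0.19429193] [0.37789165 0.59153075 0.11980255]
```

>>> {"method": "drive_tool", "body": {"deltas": [-4,-2,-1,0,-8,-4,-2,-2,-12,-6.2,-2,-4,-16,-8.3,-2,-6.5,-20,-10.4,-2,-9,-24,-12.5,-2,-11.5,-28,-14.6,-2,-14,-32,-16.7,-2,-16,-36,-18.8,-2,-18,-40,-20.8,-2,-20,-44,-23,-2,-21.6,-47,-24.5,-2,-21.6], "hand": 0}}

```text
t: 1.3
tcp_pos: [0.5687, 0.2049, 0.2503]
tool_rot: [-0.023, 1.0, -0.001, -0.001]
force: [-0.1, 0.7, 0.3]
finger_gap: -0.001
```

Run:
```python
from h import *
snap('wrist','w1'); snap('scene','s1'); delta([b2w(54,-57,230),b2w(54,-57,129)]); print(manip.sense()['finger_gap'])
```

```text
[581. 193. 230.] cm [-0.98 -1.09  2.02]
[581. 193. 129.] cm [-0.97 -1.06 12.12]
tooly deg 92.46128251702918 boxx deg 92.75 tcp box [ 64.97661304 -47.28881518 250.18124933]
-0.0024458095872665927
```

View pics/w1.png

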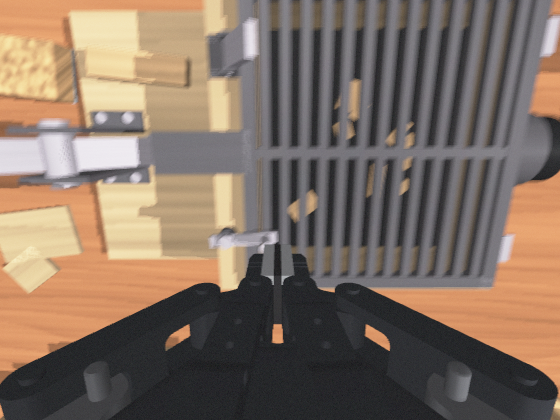

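The wrist view shows the catch with its pin at about (268,238) and pivot at about (216,242). The fingers are shut and to the box's front-left of the pin. I'll measure these points and then descend.

Run:
```python
from h import *
s=pickle.load(open('w1.pkl','rb'));P=cloud(s)
f=cv2.cvtColor(s['frame'],cv2.COLOR_RGB2BGR)
cv2.imwrite('pics/w1c.png',cv2.resize(f[200:300,190:340],None,fx=5,fy=5))
v,u=np.mgrid[:420,:560]
m=(u>200)&(u<285)&(v>222)&(v<256)&(P[...,2]>.135)&(P[...,2]<.15)
pts=P[m]; print(len(pts))
B=np.array([w2b(p) for p in pts]); 
k=(B[:,0]>35)&(B[:,0]<70); print('pin',np.median(B[k],0),k.sum()); print('pix',u[m][k].mean(),v[m][k].mean())
m=(u>200)&(u<245)&(v>222)&(v<256)&(P[...,2]>.116)
B=np.array([w2b(p) for p in P[m]]);print('pivot side',B.min(0),B.max(0),np.median(B,0))
# lug: centreline, box front
for a,b in [(200,152),(200,132),(200,172),(246,152)]: print(a,b,w2b(P[b,a]))
```

```text
63
pin [ 55.8353458  -76.46269131 142.6511282 ] 63
pix 267.12698412698415 241.57142857142858
pivot side [  0.42468754 -89.30983522 116.14260194] [ 32.47035637 -75.27290928 126.13240972] [ 17.29611829 -81.2234433  120.14287621]
200 152 [ -7.60624321   1.43402012 110.91413144]
200 132 [ -6.22755807  19.64725382 111.3282655 ]
200 172 [ -8.58232686 -17.2500746  112.20347115]
246 152 [ 35.88566741   1.42518144 112.04564417]
```

View pics/w1c.png

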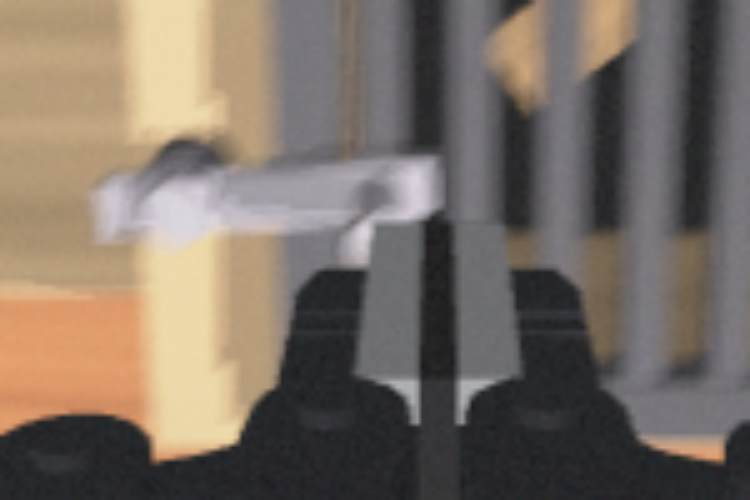

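>>> {"method": "drive_tool", "body": {"deltas": [-0.5,-1.3,0,0,-0.5,-1.3,3,0,-0.5,-1.3,6,0,-0.5,-1.3,9,0,-0.5,-1.3,11,0,-0.5,-1.3,12,0,-0.5,-1.3,12,0]}}

```text
t: 2.1
tcp_pos: [0.5749, 0.1907, 0.1289]
tool_rot: [-0.022, 1.0, -0.002, -0.001]
force: [0.0, 0.1, -0.1]
finger_gap: 0.001
```

Run:
```python
from h import *
snap('wrist','w2'); delta([]); print(manip.sense()['force'])
pv=np.array([12,-85])
# finger path trailing: angles
c=w2b(manip.sense()['tcp_pos'])[:2]
for a in np.arange(.5,-1.5,-.2):
    t=pv+42*np.array([np.cos(a),np.sin(a)]); print(round(a,2),t.round(1),'tool x,y cm',((t-c)[::-1]/10).round(2))
```

```text
tooly deg 92.50097272944235 boxx deg 92.75 tcp box [ 51.83551801 -51.97184226 130.11935915]
[0.34719088 0.44637807 0.5646777 ]
0.5 [ 48.9 -64.9] tool x,y cm [-1.29 -0.3 ]
0.3 [ 52.1 -72.6] tool x,y cm [-2.06  0.03]
0.1 [ 53.8 -80.8] tool x,y cm [-2.88  0.2 ]
-0.1 [ 53.8 -89.2] tool x,y cm [-3.72  0.2 ]
-0.3 [ 52.1 -97.4] tool x,y cm [-4.54  0.03]
-0.5 [  48.9 -105.1] tool x,y cm [-5.32 -0.3 ]
-0.7 [  44.1 -112.1] tool x,y cm [-6.01 -0.77]
-0.9 [  38.1 -117.9] tool x,y cm [-6.59 -1.37]
-1.1 [  31.1 -122.4] tool x,y cm [-7.05 -2.08]
-1.3 [  23.2 -125.5] tool x,y cm [-7.35 -2.86]
```

View pics/w2.png

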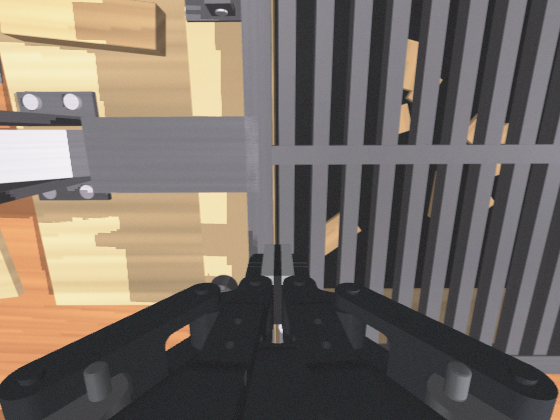

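>>> {"method": "drive_tool", "body": {"deltas": [-1.3,-0.1,0,0,-2.1,0.1,0,0,-2.9,0.2,0,0,-3.7,0.2,0,0,-4.5,0.0,0,0,-5.3,-0.3,0,0,-6.0,-0.8,0,0,-6.6,-1.4,0,0,-7.1,-2.1,0,0,-7.1,-2.1,0,0]}}

```text
t: 3.15
tcp_pos: [0.6374, 0.1717, 0.1289]
tool_rot: [-0.021, 1.0, -0.002, -0.013]
force: [-21.2, -1.5, 11.4]
finger_gap: -0.005
```

Run:
```python
from h import *
snap('wrist','w3'); s=snap('top','t3'); delta([]); print(manip.sense()['force'])
f=cv2.imread('pics/t3.png'); cv2.imwrite('pics/t3c.png',cv2.resize(f[160:300,140:400],None,fx=3,fy=3,interpolation=cv2.INTER_CUBIC))
```

```text
tooly deg 92.47271023702423 boxx deg 92.75 tcp box [  30.09762122 -112.40586703  128.90808112]
[-21.25151774  -2.52816894  10.47513682]
```

View pics/w3.png

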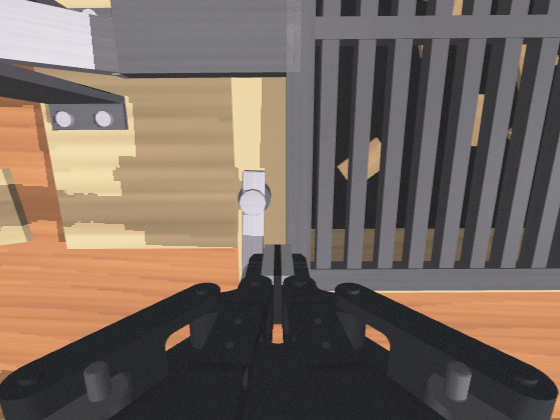

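View pics/t3c.png

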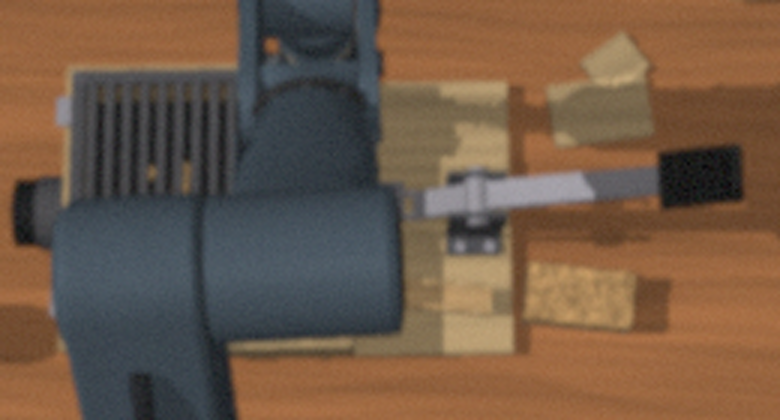

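>>> {"method": "drive_tool", "body": {"deltas": [1.0,0.5,0,0,2,1,0,0,3,2,-1,0,3,3,-5,0,3,5,-9,0,3,7,-12,0,3,7,-12,0]}}

```text
t: 3.95
tcp_pos: [0.6112, 0.2455, 0.2567]
tool_rot: [-0.023, 1.0, -0.0, -0.005]
force: [1.6, 0.4, 1.3]
finger_gap: 0.003
```

Run:
```python
from h import *
s=snap('wrist','w4'); delta([]); print(manip.sense()['force'])
```

```text
tooly deg 92.6202328860052 boxx deg 92.75 tcp box [103.11074979 -88.13129107 253.53357101]
[ 0.87852206 -0.91394692 -0.53463362]
```

View pics/w4.png

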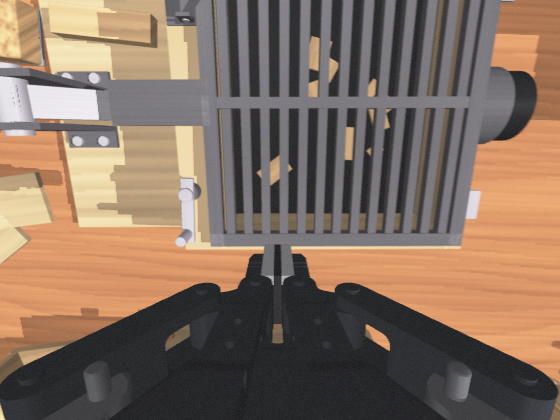

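The catch now points along the box's −y: pivot at (188,193), wing end at about (187,240). That is about −1.55 rad, clear of the grate. Next I'll go above the press plate.

>>> {"method": "drive_tool", "body": {"deltas": [0,0,-3,0,1,-4,-5,0,2,-8,-5,0,3,-12,-5,0,4,-16,-5,0,5,-20,-5,0,6,-24,-5,0,7,-28,-5,0,8,-32,-5,0,8.8,-36,-5,0,8.8,-40,-5,0,8.8,-44,-5,0]}}

```text
t: 5.2
tcp_pos: [0.5417, -0.2014, 0.305]
tool_rot: [-0.022, 1.0, -0.001, -0.008]
force: [1.1, 0.4, 0.0]
finger_gap: -0.002
```

Run:
```python
from h import *
s=snap('wrist','w5'); delta([b2w(-338,0,250)]); print(manip.sense()['force'],manip.sense()['q'])
P=cloud(s)
v,u=np.mgrid[:420,:560]
B=np.stack([(P[...,:2]-O)@ex*1000,(P[...,:2]-O)@ey*1000,P[...,2]*1000],-1)
m=(abs(B[...,0]+338)<60)&(abs(B[...,1])<40)&(B[...,2]>190)&(B[...,2]<255)
b=B[m];print(len(b),np.nanmin(b,0),np.nanmax(b,0))
```

```text
[ 543. -201.  250.] cm [-0.11  0.79  5.49]
tooly deg 92.34671393816856 boxx deg 92.75 tcp box [-3.45388207e+02  3.37569508e-01  3.04978001e+02]
[ 2.35048281 -3.18844168  0.90209772] [-0.55084839  0.39648916  1.44576437 -0.01603232  1.30695473 -2.15829819]
7431 [-376.78044035  -26.32579527  190.9347166 ] [-278.03738287   30.49471366  242.47336856]
```

View pics/w5.png

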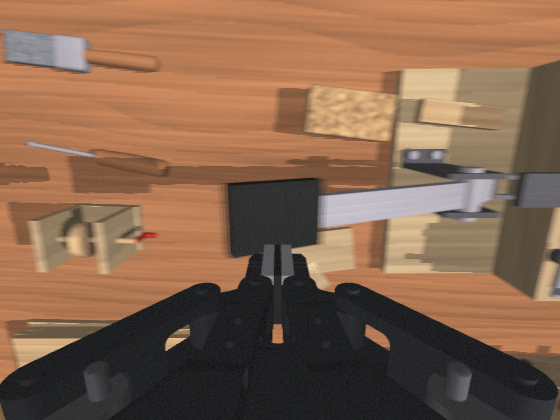

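>>> {"method": "drive_tool", "body": {"deltas": [0,0.5,3,0,0,0.5,5,0,0,0.5,6,0,0,0.4,6.8,0,0,0.3,7.6,0,0,0.1,8.4,0,0,0,9.2,0,0,-0.2,10,0,0,-0.4,10.8,0,0,-0.6,11.6,0,0,-0.8,12.4,0,0,-1,13.2,0]}}

```text
t: 6.45
tcp_pos: [0.5434, -0.2224, 0.1759]
tool_rot: [-0.021, 1.0, -0.008, -0.005]
force: [-2.1, -1.8, 7.5]
finger_gap: 0.003
```

Run:
```python
from h import *
s=snap('wrist','w6');s=snap('scene','s6'); delta([b2w(-354,0,80)]); print(manip.sense()['force'])
```

```text
[ 543. -217.   80.] cm [-0.14  0.67  9.48]
tooly deg 92.37612595950543 boxx deg 92.75 tcp box [-359.28500643    0.50477328  174.89703713]
[-0.81798811 -2.96891931  7.36962052]
```

View pics/w6.png

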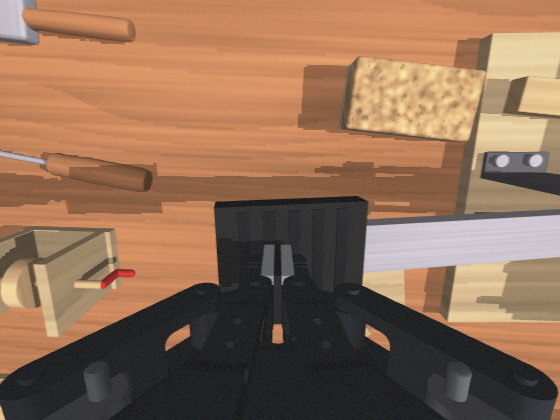

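>>> {"method": "drive_tool", "body": {"deltas": [0,0,0.8,0,0,0,1.6,0,0,0,2.4,0,0,0,3.2,0,0,0.1,4.0,0,0,0.1,4.8,0,0,0.2,5.6,0,0,0.3,6.4,0,0,0.4,7.2,0,0,0.5,8,0,0,0.6,8.7,0,0,0.7,9.3,0]}}

```text
t: 7.75
tcp_pos: [0.5448, -0.2202, 0.0837]
tool_rot: [-0.021, 1.0, -0.011, -0.002]
force: [-1.2, -5.5, 4.4]
finger_gap: 0.0
```

Run:
```python
from h import *
s=snap('scene','s7'); s=snap('top','t7'); delta([]); print(manip.sense()['force'])
for a in('s7','t7'):
  f=cv2.imread(f'pics/{a}.png'); f=f[130:290,200:360] if a=='s7' else f[160:300,140:400]
  cv2.imwrite(f'pics/{a}c.png',cv2.resize(f,None,fx=3,fy=3,interpolation=cv2.INTER_CUBIC))
```

```text
tooly deg 92.41295720591532 boxx deg 92.75 tcp box [-356.33187525   -0.94969613   83.15635138]
[ 0.65691791 -4.68747054  4.00265682]
```

View pics/s7c.png

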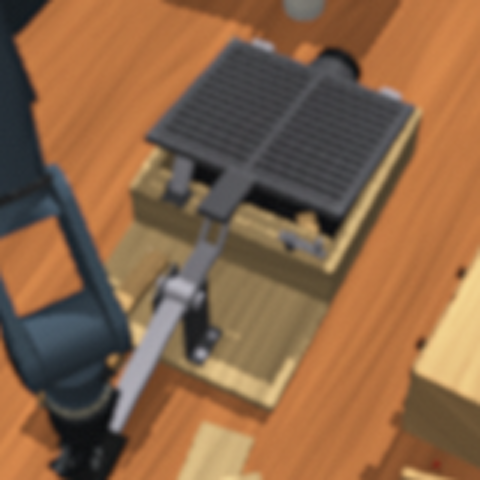

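View pics/t7c.png

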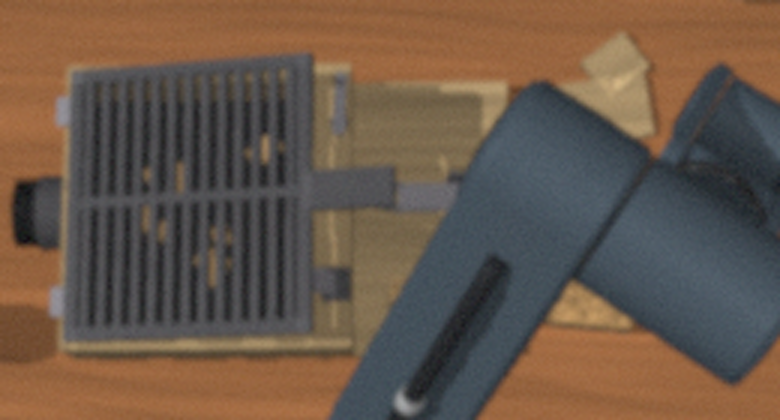

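```bash
cat > ang.py <<'E'
from h import *
import sys
P=cloud(pickle.load(open(sys.argv[1],'rb')))
B=np.stack([(P[...,:2]-O)@ex*1000,(P[...,:2]-O)@ey*1000,P[...,2]*1000],-1)
m=(B[...,0]>40)&(B[...,0]<270)&(abs(B[...,1])<130)&(B[...,2]>108)
b=B[m]
for _ in range(5):
    c=np.polyfit(b[:,0],b[:,2],1); r=b[:,2]-np.polyval(c,b[:,0]); b=b[abs(r)<8]
print('grate angle',-np.arctan(c[0]),len(b))
E
python3 ang.py t7.pkl; python3 ang.py t3.pkl
```

```text
grate angle 0.2480725978878931 4105
grate angle 1.1968672353203882 151
```

The grate is at 0.248 rad and the prop's head has gone under its edge. I'll ease off slowly.

>>> {"method": "drive_tool", "body": {"deltas": [0,0,-0.3,0,0,0,-0.6,0,0,0,-0.9,0,0,0,-1.2,0,0,0,-1.5,0,0,0,-1.8,0,0,0,-2.1,0,0,0,-2.4,0,0,0,-2.7,0,0,0,-3,0,0,0,-3.3,0,0,0,-3.6,0]}}

```text
t: 9.05
tcp_pos: [0.5445, -0.2183, 0.1191]
tool_rot: [-0.021, 1.0, -0.01, -0.002]
force: [-0.1, 0.0, 0.9]
finger_gap: -0.001
```

```bash
python3 - <<'E'
from h import *
s=snap('scene','s8'); s=snap('top','t8'); delta([]); print(manip.sense()['force'])
for a in('s8',):
  f=cv2.imread(f'pics/{a}.png'); f=f[130:290,200:360]
  cv2.imwrite(f'pics/{a}c.png',cv2.resize(f,None,fx=3,fy=3,interpolation=cv2.INTER_CUBIC))
E
python3 ang.py t8.pkl
```

```text
tooly deg 92.41141794024044 boxx deg 92.75 tcp box [-355.63844021   -1.34841843  119.53127141]
[ 1.31477695 -0.36840411  0.2401884 ]
grate angle 0.21685772859555538 3918
```

View pics/s8c.png

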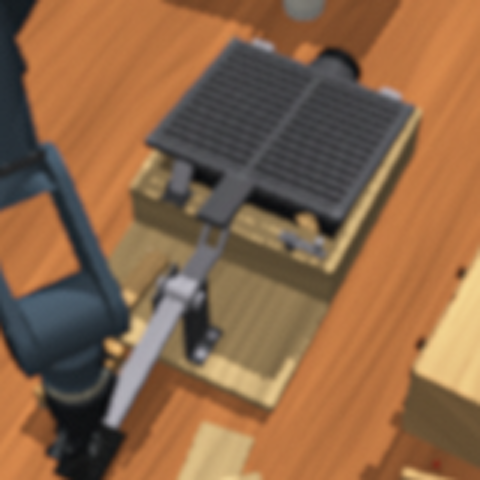

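The grate rests at about 0.21 on the prop, with no load on the finger. I'll retreat straight up.

>>> {"method": "drive_tool", "body": {"deltas": [0,0,-2,0,0,0,-5,0,0,0,-9,0,0,0,-13,0,0,0,-17,0,0,0,-20,0,0,0,-20,0,0,0,-20,0,0,0,-20,0]}}

```text
t: 10.05
tcp_pos: [0.5446, -0.214, 0.3179]
tool_rot: [-0.021, 1.0, -0.009, -0.003]
force: [0.3, 0.3, -0.0]
finger_gap: 0.0
```

```bash
python3 - <<'E'
from h import *
s=snap('scene','s9'); s=snap('top','t9');snap('wrist','w9'); delta([]); print(manip.sense()['force'])
f=cv2.imread('pics/t9.png'); f=f[160:300,140:400]
cv2.imwrite('pics/t9c.png',cv2.resize(f,None,fx=3,fy=3,interpolation=cv2.INTER_CUBIC))
E
python3 ang.py t9.pkl
```

```text
tooly deg 92.4090028615099 boxx deg 92.75 tcp box [-351.17147327   -1.50237027  317.77546227]
[ 0.77537437 -0.0244751   1.26228125]
grate angle 0.21634695929581016 3899
```

View pics/s9.png

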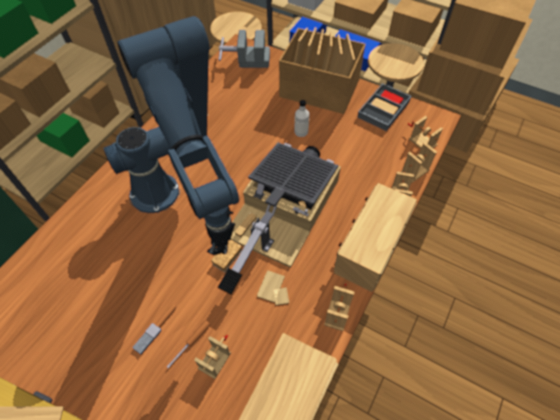

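View pics/t9c.png

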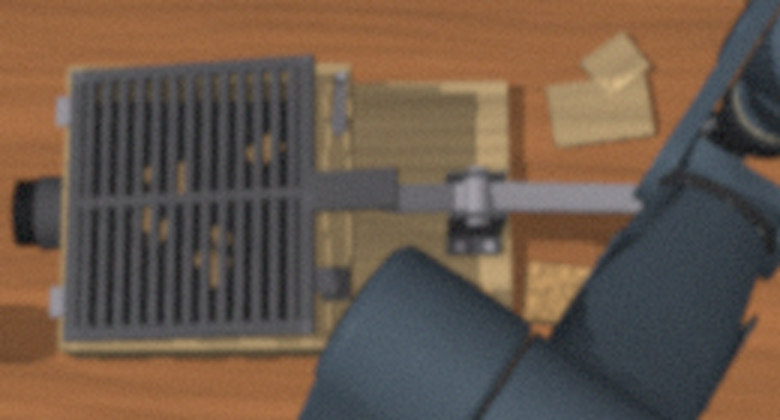

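The grate is held at about 0.216 rad with the robot clear. The catch lies along the front rail at about (340,100) in the last crop, and the loose things are where they were. I'll hand in.

```bash
python3 -c "
from h import *
print(manip.sign_off())"
```

```text
the job is handed in; nothing more can be done
None
```

The grate stands propped open on the spring prop, and I handed the job in at about 10 s. The hand-in reports no verdict.

- **Catch:** I pushed it aside with the shut fingertips to about −1.55 rad. That is past the 1.35 needed but short of the 1.75 stop, so not quite fully aside. At the end of the push the finger met about 24 N of resistance, so I backed off. The catch stayed where I left it in every later picture.
- **Lever:** I pressed the plate smoothly down until the grate measured 0.248 rad, then eased off slowly.
- **Last checks:**
  - The grate measured 0.216–0.217 rad by depth in two pictures, before and after the retreat.
  - The tool is about 0.2 m above the plate with almost no force on it.
  - I judged the prop seated from the pictures and from the grate holding, without measuring its angle.
  - The loose things look unmoved. I compared them by eye, and the arm partly hid the sanding block and batten in the last views.

No check failed or disagreed.

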